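Push a radio housing up the ramp and lock it with the cam lever

ROBOT

A 7-joint arm with a two-finger parallel gripper is mounted at the origin on the work surface. World frame = base frame: x ahead of the robot, y to its left, z up, the work surface at z = 0. Lengths are in mm, angles in degrees, forces in N, time in s.
With the tool pointing down it reaches from about 350 to 900 mm from the base axis. Payload 8.1 kg.
Tool frame: the origin (TCP) lies at the centre of the arm's flange, where the gripper is bolted on; the fingertips stand 178 mm ahead of it and the grasp point (between the pads) lies 159 mm ahead of it; z points along the fingers, y is the direction in which the jaws open and shut (so a half turn about z gives the same grasp; the last joint's range is limited). The gripper opens to 92 mm and grips with 3 to 60 N. Pads are 19 mm wide; open, the fingers measure 130 mm over their backs; the gripper's body (75 mm by 190 mm) begins 47 mm behind the grasp point.
Start: joints at [70.439, 24.895, 1.432, 90.138, -0.665, 64.973, -4.303], TCP at [147.81, -607.277, 404.742] pointing down, gripper open.
Joint ranges: [-149.89, 149.89], [-25.12, 119.58], [-72.63, 75.52], [4.76, 147.25], [-75.54, 255.54], [6.69, 114.76], [-157.13, 157.13]. Speed limits (degrees/s): [127.2, 127.2, 172.46, 172.46, 180, 180, 180].

INTERFACE

Orientations are given as [roll, pitch, yaw] about the fixed x, y, z axes, in that order (R = Rz(yaw) Ry(pitch) Rx(roll)).
In Python, from workcell import * gives the robot as it stands.
- The arm moves only by the tool arm_command, never from a script. Its arguments are lists of equal length, an entry for each row: "delta_pos": the shift along the tool's x, y, z in m, a list of three; "spin": the turn about the tool's z in degrees. In form: {"delta_pos": [[x, y, z], ...], "spin": [spin, ...]}. A call has 1 to 12 rows; each row shifts and turns the commanded pose from where the row before left it, along the tool's axes as they then stand; what a row does not reach is not made up. A row lasts 1/12 s, in which the tool goes at most 41.7 mm and 7.16 degrees, less where a joint would pass 70% of its speed; a pose out of reach is approached as far as the arm can. A call with a gripper value outside its range is refused whole. "gripper" is the opening, from 0 (shut) to 1 (fully open), set as the call begins (left out, the last holds). The fingers move at their own pace and stop on an object; the grip force is fixed at half the most. Time passes only in rows, so rows that do not move let the fingers close. It gives the time, the measured TCP pose, the force and the opening at its end, in the units of the state.
- get_state(): the state, without advancing time (a new reading comes with each control period).
- camera(name): name is "scene" or "side" or "wrist"; returns a dict with "image" (480x640x3 uint8, red, green, blue), "mtx" (3x3 intrinsics, pixels), "world_to_cam" (4x4, takes a point from world to camera coordinates). Camera axes: x right, y down, z forward; pixel columns grow to the right and rows downward; lengths in mm; the calibration is good to about 2 mm. The wrist camera is an equidistant fisheye: a pixel r from the principal point sees the ray r / f radians off the axis. A picture is of the moment at which its call begins. There is no depth.
- finish_job(): hands the job in, once; it reports no verdict.
The state is a dict: "clock": time; "joint_positions": joint angles; "dq": joint speeds; "tau": joint torques, N m; "ee_pos": TCP position; "eef_rot": TCP orientation; "ft_force": force on the tool from outside, world axes, zero at the start; "ft_torque": the same for the moment, N m; "finger_gap": finger opening in mm.
Only numpy, scipy, OpenCV 4.12 (cv2) and the standard library are available. Lean on these libraries where they do the work, as an engineer would, in place of code of your own. Each camera call takes 0.05 s, during which the arm holds its last target.

TASK

Push the grey radio housing up the ramp onto the repair board, sliding it rather than lifting it, until it is fully home against the end stop. Then turn the clamp's swivel lever a quarter turn clockwise, as far as it goes, so that its cam squeezes the housing tight against the rubber pad, and let go. Leave the other things on the bench where they are.

Things in the scene. Friction and masses are not known exactly. Their poses are not given: they have to be found in the camera images.
- jig: Fixed wooden repair board. Origin on the bench (z 0) under the middle of the seat; x is the push direction, from ramp to end stop, y points to the pad side, z up. The lengths in all entries are mm in this frame unless said otherwise. Flat bed: top at z 15, x -60 to 85, y -100 to 85. An iron bar behind the pad is up to z 45.
- ramp_foot (a point): Middle of the foot of the thin aluminium ramp, on the bench at (-130, 0, 0) in the board's frame. The ramp is 150 wide and rises from z 0 at x -130 to the bed's z 15 at x -60.
- guide_mouth (a point): Middle between the outer ends of the two round guide bars that funnel the way in, (-115, 0, 34) in the board's frame. Bars 12 thick, top at z 34; inner faces at y +-70 at x -115, narrowing to +-54 at x -56 and straight on to x -40.
- stop_face (a point): Middle of the wooden end stop's face that meets the housing, (55, 0, 26) in the board's frame. The stop spans y -52 to 52, top at z 37.
- cam_pivot (a point): Foot of the clamp's upright pivot, at (0, -70, 15) in the board's frame. An eccentric steel cam turns round it, z 20 to 47: its face on the lane side is at about y -52 with the lever open and y -38 closed, so the open lane is about 104 wide.
- housing: Loose grey plastic radio housing lying face up, a closed box 110 (its x) by 92 (its y) by 40 high, 0.25 to 0.5 kg, too wide to grasp. Origin at the centre of its underside. Starts on the bench before the ramp's foot, its x roughly along the board's x, up to 25 mm aside and 0.25 rad askew. Home, its origin is at x 0, z 15 in the board's frame; the cam then shifts it to y 8.
- pad: Rubber pad along the seat's +y side: face at y 52, 84 long, top at z 39. Sprung, 2.5 N per mm, at most 4 mm towards the board's +y. Its frame is the board's frame while it is not pressed. The closed cam presses the housing about 2 mm into it (about 5 N).
- cam (a joint): Angle of the clamp's swivel lever about its upright pivot, rad, growing clockwise seen from above. 0: it points along the board's -y, away from the lane (open); 1.57: along the board's -x, parallel to the lane (closed). Stops at -0.5 and 1.6. Starts within -0.35 to 0.15, stays where left, takes a few N at the knob.
- cam_knob (a point): Middle of the upright black knob at the lever's end, 75 from the pivot: 18 in diameter, z 72 to 102 above the bench, this point at z 87. The lever bar below it is 12 wide, z 62 to 72, above the seated housing's top (z 55).
- grille: Bystander: flat orange speaker grille, 80 by 80 by 5, origin under its centre.
- jar: Bystander: small glass jar, 44 in diameter, 60 high, origin under its centre.
- pick_cup: Bystander: white cup, 64 in diameter, 85 high, with steel dental picks standing up to 170 high; origin under its centre.
- screwdriver: Bystander: screwdriver 170 long, lying flat along its x; origin under it.
- screw_tray: Bystander: open aluminium tray 60 by 90 by 22, origin under its centre.
- multimeter: Bystander: black hand multimeter 140 by 75 by 43, lying flat, origin under its centre.
There are look-alikes about, which are no part of the job. Leave any yellow look-alike of the housing alone.

How it is judged:
By the outcome, as a careful person would: the job done as asked, in the order asked, and still so for the second after the job is handed in, with the robot touching nothing.
It also fails if it takes over 59 s, if anything falls off the work surface, if the arm or the gripper's body presses on something with over 40 N, if the wrist force passes 120 N, or if a joint passes its speed limit or range.

## Working session

There is one attempt and no reset: what is moved stays moved. The work goes in short steps, Python scripts to look and compute and a tool call to move; the robot and the scene stay as the last step left them, time stands still between calls to the robot, and variables do not carry over. Pictures are saved under pics/ and viewed, and the job is handed in when it is done.

Besides the shell and the picture viewer there is one more tool, called after "Request:" as a command line: name --pt "numbers of a row" for each row, then --argument value for the rest. arm_command: Moves the arm, as the interface text tells. Its arguments: {"type":"object","properties":{"delta_pos":{"type":"array"},"spin":{"type":"array"},"gripper":{"type":"number"}},"required":["delta_pos","spin"]}

```bash
mkdir -p pics; python3 - <<'E'
from workcell import *
import cv2
for n in ["scene","side","wrist"]:
    c=camera(n); cv2.imwrite(f"pics/{n}0.png",c["image"][:,:,::-1])
    import numpy as np
    np.savez(f"{n}0.npz",**c)
    print(n,c["mtx"].tolist(),c["world_to_cam"].round(3).tolist())
print(get_state())
E
```

```text
scene [[576.6803645044424, 0.0, 320.03376256151796], [0.0, 576.6803645044424, 252.0131253177612], [0.0, 0.0, 1.0]] [[-0.889, 0.458, 0.012, 483.466], [0.294, 0.591, -0.752, -137.806], [-0.351, -0.664, -0.66, 1469.771], [0.0, 0.0, 0.0, 1.0]]
side [[575.4416372392714, 0.0, 310.7350313887352], [0.0, 575.4416372392714, 231.62447989113986], [0.0, 0.0, 1.0]] [[-0.776, -0.63, 0.007, 483.237], [-0.317, 0.382, -0.868, 220.988], [0.545, -0.676, -0.496, 918.522], [0.0, 0.0, 0.0, 1.0]]
wrist [[371.64829954431775, 0.0, 316.4929077609212], [0.0, 371.64829954431775, 241.05458447394585], [0.0, 0.0, 1.0]] [[0.236, -0.972, 0.0, -624.151], [-0.925, -0.225, 0.307, -37.779], [-0.298, -0.073, -0.952, 391.346], [0.0, 0.0, 0.0, 1.0]]
{'clock': 0.15, 'joint_positions': array([70.43708492, 24.92775624,  1.42997243, 90.17528855, -0.66585302,
       64.97287883, -4.30298079]), 'dq': array([-0.11326275,  0.03039945,  0.04250641, -0.21244432,  0.10008575,
       -0.09436971,  0.00384956]), 'tau': array([ 9.13684062e-08, -6.68269944e+01,  9.85656939e-01, -3.14694786e+01,
       -6.03555911e-02,  3.93727503e-02,  7.53504514e-05]), 'ee_pos': array([ 147.80594806, -607.1045532 ,  404.13218455]), 'eef_rot': array([-1.79932545e+02,  4.72168980e-03,  1.36807238e+01]), 'ft_force': array([0.00246909, 0.11232014, 0.29587501]), 'ft_torque': array([0.01292109, 0.02335092, 0.08296863]), 'finger_gap': 91.37034530316858}
```

View pics/scene0.png

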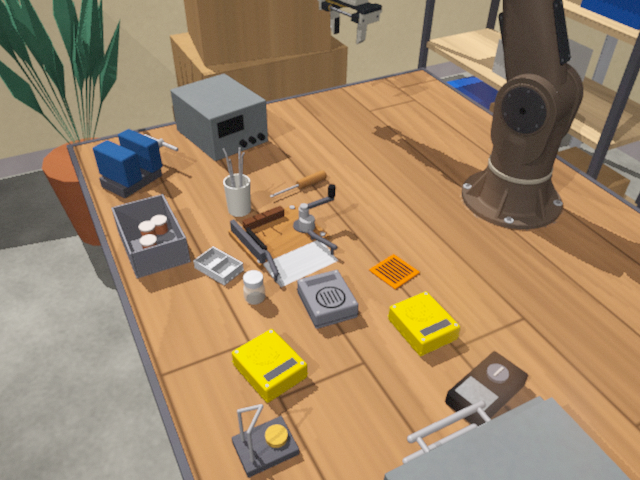

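View pics/side0.png

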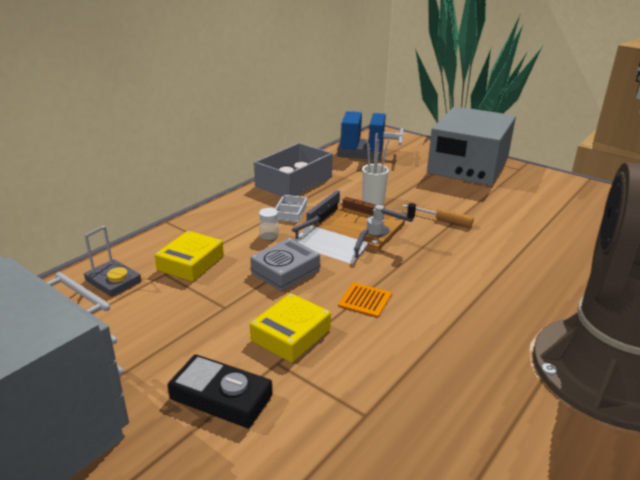

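View pics/wrist0.png

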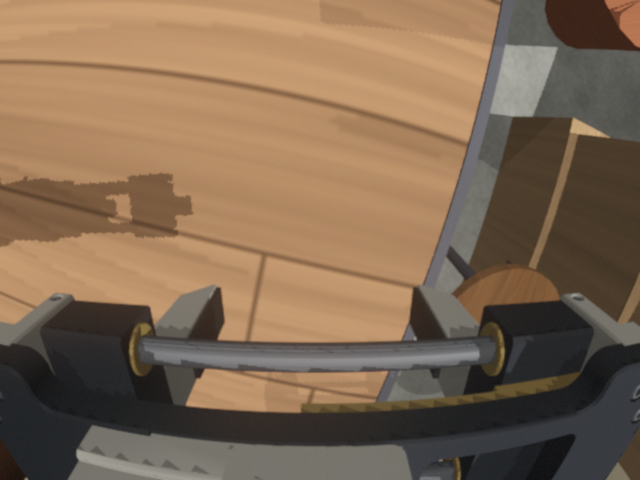

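```bash
python3 - <<'E'
import cv2
a=cv2.imread("pics/scene0.png")[165:335,200:400]; cv2.imwrite("pics/sc.png",cv2.resize(a,None,fx=3.5,fy=3.5,interpolation=cv2.INTER_CUBIC))
a=cv2.imread("pics/side0.png")[160:320,240:440]; cv2.imwrite("pics/si.png",cv2.resize(a,None,fx=3.5,fy=3.5,interpolation=cv2.INTER_CUBIC))
E
```

```text
(no output)
```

View pics/sc.png

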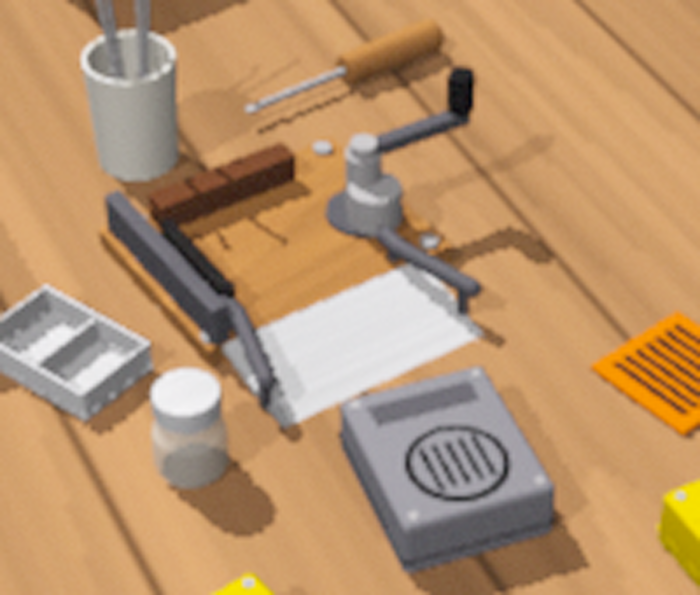

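View pics/si.png

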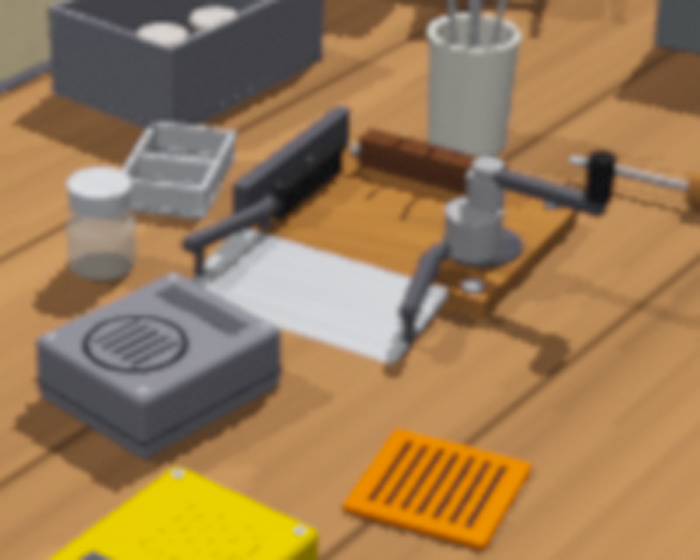

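```bash
cat > h.py <<'E'
import numpy as np, cv2
from scipy.optimize import least_squares
def proj(c,P):
    P=np.atleast_2d(P).astype(float); q=P@c["world_to_cam"][:3,:3].T+c["world_to_cam"][:3,3]
    return q[:,:2]/q[:,2:]*c["mtx"][0,0]+c["mtx"][:2,2]
def T(p,P):
    P=np.atleast_2d(P).astype(float);cs,s=np.cos(p[2]),np.sin(p[2])
    return np.c_[p[0]+cs*P[:,0]-s*P[:,1],p[1]+s*P[:,0]+cs*P[:,1],P[:,2]]
def inv(p,P):
    P=np.atleast_2d(P).astype(float);cs,s=np.cos(p[2]),np.sin(p[2]);d=P[:,:2]-p[:2]
    return np.c_[cs*d[:,0]+s*d[:,1],-s*d[:,0]+cs*d[:,1],P[:,2]]
def ray(c,uv,z):
    R=c["world_to_cam"][:3,:3];t=c["world_to_cam"][:3,3]
    d=R.T@np.r_[(np.array(uv)-c["mtx"][:2,2])/c["mtx"][0,0],1];o=-R.T@t
    return o+d*(z-o[2])/d[2]
def fit(obs,x0):
    f=lambda p:np.concatenate([(proj(c,T(p,P))-uv).ravel() for c,P,uv in obs])
    r=least_squares(f,x0,loss="soft_l1"); return r.x,f(r.x).reshape(-1,2)
E
python3 - <<'E'
from h import *
S=dict(np.load("scene0.npz"));D=dict(np.load("side0.npz"))
def sc(l): return np.array(l,float)/3.5+[200,165]
def si(l): return np.array(l,float)/3.5+[240,160]
P1=[(-130,75,0),(-130,-75,0),(-60,-100,15),(85,85,15)]
u1=sc([(285,427),(483,332),(447,243),(103,232)])
P2=[(-130,-75,0),(-60,-100,15),(85,-100,15)]
u2=si([(390,360),(487,300),(575,212)])
a=ray(S,u1[0],0);b=ray(S,u1[1],0);m=(a+b)/2;print(a,b,np.hypot(*(a-b)[:2]))
yaw=np.arctan2(*(a-b)[1::-1])-np.pi/2
x0=[m[0]+130*np.cos(yaw),m[1]+130*np.sin(yaw),yaw]
J,r=fit([(S,P1,u1),(D,P2,u2)],x0);print("jig",J,np.degrees(J[2]));print(r.round(1).tolist())
H0=[(-55,-46),(-55,46),(55,46),(55,-46)]
Pt=[(x,y,40) for x,y in H0]
hs=sc([(552,490),(410,553),(343,408),(478,370)])
hd=si([(145,395),(40,345),(175,275),(278,333)])
c=np.mean([ray(S,u,40) for u in hs],0)
H,r=fit([(S,Pt,hs),(D,Pt,hd)],[c[0],c[1],J[2]]);print("H",H,np.degrees(H[2]));print(r.round(1).tolist())
print("H in jig",inv(J,[[H[0],H[1],0]]),np.degrees(H[2]-J[2]))
k=ray(S,sc([460,92]),87);k2=ray(D,si([600,180]),87);print("knob",k,k2,inv(J,k),inv(J,k2))
for n,o,kk in(("jar",sc([190,375]),60),("jarD",si([100,185]),60)):
    print(n,inv(J,ray(S if n=="jar" else D,o,kk)))
for c,n,off in((S,"scene",0),(D,"side",0)):
    im=c["image"][:,:,::-1].copy()
    for p,P in((J,[(-130,75,0),(-130,-75,0),(-60,-100,15),(85,-100,15),(85,85,15),(-60,85,15),(55,52,37),(55,-52,37),(-115,76,34),(-115,-76,34),(0,-70,15),(0,-145,87)]),(H,Pt+[(x,y,0) for x,y in H0])):
        for u in proj(c,T(p,P)): cv2.circle(im,tuple(np.round(u*16).astype(int)),20,(0,0,255),-1,shift=4)
    im=im[165:335,200:400] if n=="scene" else im[160:320,240:440]
    cv2.imwrite(f"pics/{n}_o.png",cv2.resize(im,None,fx=3.5,fy=3.5,interpolation=cv2.INTER_NEAREST))
E
```

```text
[652.94704186  33.82850954   0.        ] [ 5.04932648e+02  1.18918970e+01 -1.13686838e-13] 149.6311319875981
jig [ 596.80587497 -105.64867607   -1.42879562] -81.86395889870009
[[0.1, -0.1], [0.4, 0.0], [1.4, -0.3], [-1.8, -1.1], [0.1, 0.7], [-1.6, -0.1], [0.1, -2.7]]
H [590.02184146 125.5570219   -1.65805115] -94.99933317444068
[[3.4, -0.7], [0.3, -5.8], [-0.7, -1.7], [2.0, -2.1], [-2.3, 3.0], [-4.5, -1.2], [-2.6, -1.4], [0.2, -1.5]]
H in jig [[-229.8386766    26.00539592    0.        ]] -13.135374275740594
knob [ 454.07760236 -119.17559976   87.        ] [ 448.82474367 -118.43883595   87.        ] [[  -6.80869807 -143.20607213   87.        ]] [[  -8.28145161 -148.30179017   87.        ]]
jar [[-115.29713572  128.45396894   60.        ]]
jarD [[-127.96177088  131.12934939   60.        ]]
```

View pics/scene_o.png

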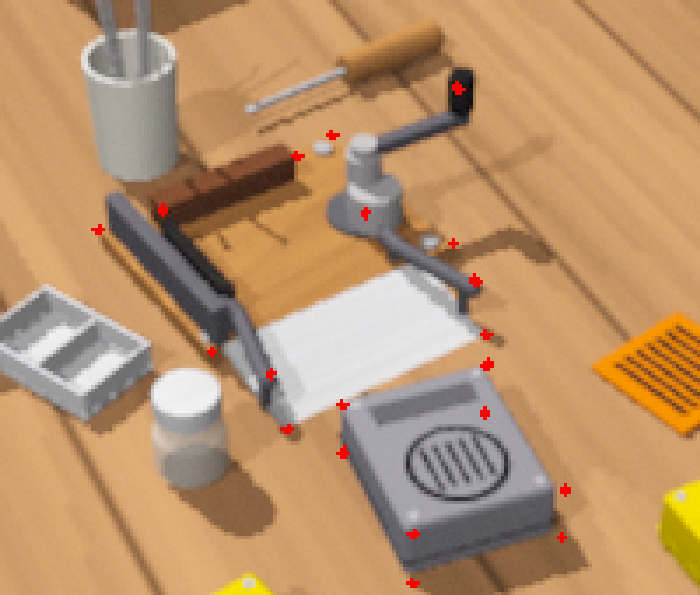

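View pics/side_o.png

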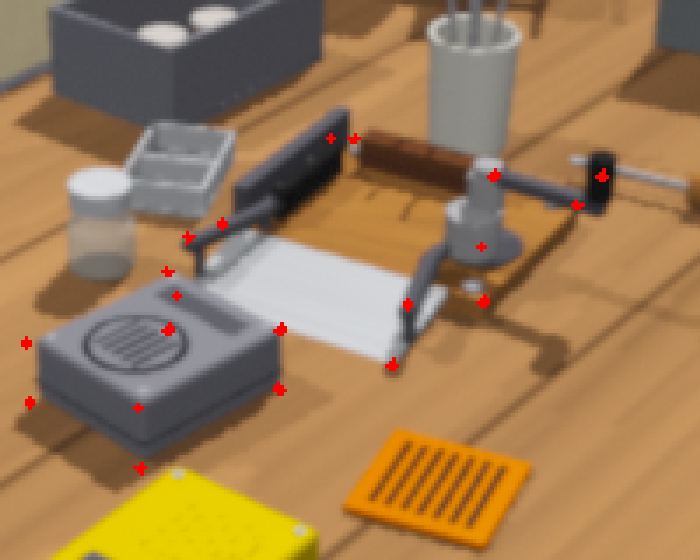

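```bash
python3 - <<'E'
from h import *
S=dict(np.load("scene0.npz"));D=dict(np.load("side0.npz"))
J=np.array([ 596.8, -105.65 , -1.4288])
def sc(l): return np.array(l,float)/3.5+[200,165]
def si(l): return np.array(l,float)/3.5+[240,160]
hs=sc([(552,490),(410,553),(343,408),(478,370)])
hd=si([(145,395),(40,345),(175,275),(278,333)])
for c,h in((S,hs),(D,hd)):
  p=np.array([ray(c,u,40) for u in h]); print(p.round(0).tolist()); print(p.mean(0),[np.hypot(*(p[i]-p[i-1])[:2]).round(0) for i in range(4)])
  print([np.degrees(np.arctan2(*(p[(i+1)%4]-p[i])[1::-1])).round(0) for i in range(4)])
for n,c,sl,b in (("scene",S,(slice(255,335),slice(285,370)),0),("side",D,(slice(230,295),slice(240,330)),0)):
  cv2.imwrite(f"pics/{n}_h.png",cv2.resize(c["image"][sl][:,:,::-1],None,fx=8,fy=8,interpolation=cv2.INTER_CUBIC))
E
```

```text
[[556.0, 183.0, 40.0], [648.0, 189.0, 40.0], [632.0, 72.0, 40.0], [546.0, 79.0, 40.0]]
[595.45795706 130.71274395  40.        ] [np.float64(105.0), np.float64(92.0), np.float64(118.0), np.float64(86.0)]
[np.float64(4.0), np.float64(-98.0), np.float64(176.0), np.float64(85.0)]
[[552.0, 174.0, 40.0], [631.0, 174.0, 40.0], [623.0, 68.0, 40.0], [536.0, 79.0, 40.0]]
[585.64981455 123.72933933  40.        ] [np.float64(96.0), np.float64(78.0), np.float64(107.0), np.float64(88.0)]
[np.float64(-0.0), np.float64(-94.0), np.float64(172.0), np.float64(80.0)]
```

View pics/scene_h.png

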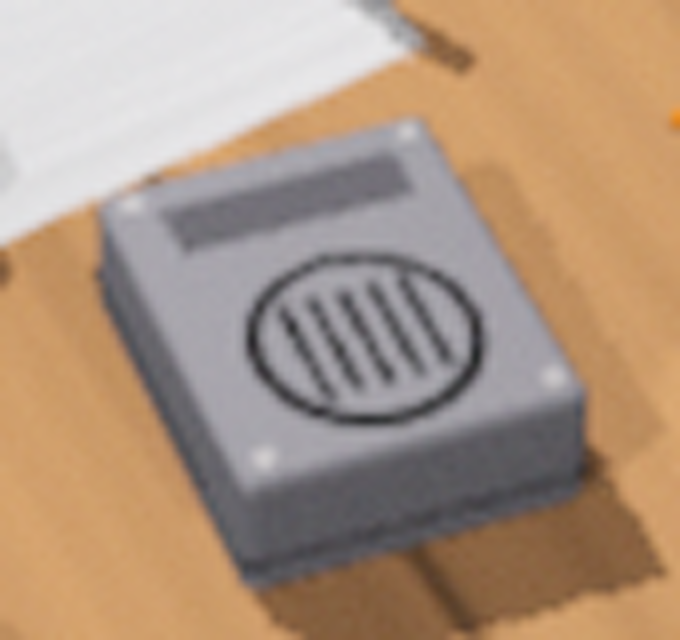

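View pics/side_h.png

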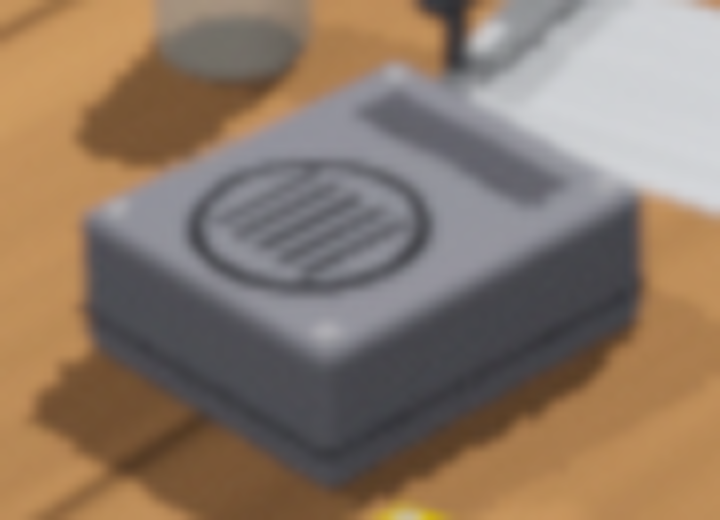

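```bash
python3 - <<'E'
from h import *
S=dict(np.load("scene0.npz"));D=dict(np.load("side0.npz"))
J=np.array([ 596.8, -105.65 , -1.4288])
sc=lambda l: np.array(l,float)/8+[285,255]-.4
si=lambda l: np.array(l,float)/8+[240,230]-.4
P=[(-55,-46,40),(-55,46,40),(55,46,40),(55,-46,40),(-55,-46,0),(-55,46,0)]
Ps=P
hs=sc([(583,388),(252,488),(105,200),(415,122),(580,485),(250,583)])
Pd=P+[(55,-46,0)]
hd=si([(325,355),(88,218),(398,65),(640,190),(330,488),(92,345),(640,320)])
H,r=fit([(S,Ps,hs),(D,Pd,hd)],[590,126,-1.6]);print("H",H,np.degrees(H[2]));print(r.round(1).tolist())
print("H in jig",inv(J,[[H[0],H[1],0]]),np.degrees(H[2]-J[2]))
# independent per camera
for a in((S,Ps,hs),(D,Pd,hd)):
  q,r=fit([a],H);print(q,np.abs(r).max())
print(T(J,[(-130,0,0),(0,-70,0),(0,-145,0),(-75,-70,0)]).round(0).tolist())
E
```

```text
H [590.89768256 120.15853207  -1.66433818] -95.3595532060229
[[1.7, -0.3], [-0.5, -0.2], [-1.9, -1.4], [0.7, -2.6], [1.0, 1.4], [-0.4, 1.8], [0.2, 0.5], [-2.0, -0.9], [-0.4, -1.7], [1.3, -0.8], [0.0, 1.3], [-1.6, 0.1], [1.0, -0.3]]
H in jig [[-224.37116449   26.11342664    0.        ]] -13.495343437730869
[591.49992347 120.24461131  -1.65433873] 2.590676513485107
[590.37410921 120.29861646  -1.67084787] 1.8832002147692606
[[578.0, 23.0, 0.0], [528.0, -116.0, 0.0], [453.0, -126.0, 0.0], [517.0, -41.0, 0.0]]
```

Request:
arm_command --pt "0.01 -0.01 0" --pt "0.02 -0.02 0" --pt "0.026 -0.028 0" --pt "0.026 -0.028 0" --pt "0.026 -0.028 0" --pt "0.026 -0.028 0" --pt "0.026 -0.028 0" --pt "0.026 -0.028 0" --spin '[0, 0, 0, 0, 0, 0, 0, 0]' --gripper 0.43

```text
clock: 0.82
ee_pos: [282.1, -369.1, 404.7]
eef_rot: [180.0, 0.0, 13.7]
ft_force: [1.6, -0.4, 0.2]
finger_gap: 43.1
```

```bash
python3 - <<'E'
from workcell import *
s=get_state();print(s["clock"],s["joint_positions"],s["ee_pos"],s["eef_rot"],s["finger_gap"])
from h import *
S=dict(np.load("scene0.npz"))
for n,u,z in(("yelL",(270,362),20),("yelR",(425,322),20),("meter",(487,388),20),("cup",(237,208),0),("sd",(300,187),10),("tray",(218,266),10)): print(n,ray(S,u,z).round(0))
E
```

```text
0.8167 [ 51.01445494  10.34857817  -5.81381793 111.1769592    1.23417442
  58.53563436 -31.67850223] [ 282.12892564 -369.08487574  404.65742602] [1.79997532e+02 1.02393199e-02 1.36712500e+01] 43.08779337217035
yelL [759. 219.  20.]
yelR [451. 265.  20.]
meter [443. 441.  20.]
cup [ 637. -267.    0.]
sd [ 464. -267.   10.]
tray [753. -77.  10.]
```

Request:
arm_command --pt "0.026 -0.0285 0" --pt "0.026 -0.0285 0" --pt "0.026 -0.0285 0" --pt "0.026 -0.0285 0" --pt "0.026 -0.0285 0" --pt "0.026 -0.0285 0" --pt "0.026 -0.0285 0" --pt "0.026 -0.0285 0" --pt "0.026 -0.0285 0" --pt "0.026 -0.0285 0" --pt "0.026 -0.0285 0" --pt "0.026 -0.0285 0" --spin '[0, 0, 0, 0, 0, 0, 0, 0, 0, 0, 0, 0]'

```text
clock: 1.82
ee_pos: [504.5, 36.9, 404.7]
eef_rot: [180.0, 0.0, 13.7]
ft_force: [1.0, -0.4, 0.5]
finger_gap: 39.4
```

Request:
arm_command --pt "0.026 -0.0285 0" --pt "0.026 -0.0285 0" --pt "0.026 -0.0285 0" --pt "0.026 -0.0285 0" --pt "0 0 0" --pt "0 0 0" --pt "0 0 0.01" --pt "0 0 0.02" --pt "0 0 0.02" --pt "0 0 0.02" --pt "0 0 0.02" --pt "0 0 0.02" --spin '[0, 0, 0, 0, -7, -7, -7, -7, -7, -7, -7, -7]'

```text
clock: 2.82
ee_pos: [578.0, 170.3, 293.6]
eef_rot: [-180.0, 0.0, 70.0]
ft_force: [0.3, 0.7, 0.1]
finger_gap: 39.4
```

```bash
python3 - <<'E'
from workcell import *
s=get_state();print(s["clock"],s["joint_positions"],s["ee_pos"],s["eef_rot"],s["ft_force"])
E
```

```text
2.8167 [  3.15252614  34.11821093 -36.52884042  98.35730651  23.88403788
  55.52422886 -62.42794756] [577.9817136  170.34112642 293.59918792] [-1.79985392e+02  8.24217139e-03  7.00151568e+01] [0.34440447 0.6665921  0.09632796]
```

Request:
arm_command --pt "0.022 0.003 0" --pt "0.0226 0.003 0" --pt "0 0 0" --pt "0 0 0.01" --pt "0 0 0.02" --pt "0 0 0.02" --pt "0 0 0.02" --pt "0 0 0.015" --pt "0 0 0.01" --pt "0 0 0.005" --spin '[0, 0, -7, -7, -0.4, 0, 0, 0, 0, 0]'

```text
clock: 3.65
ee_pos: [598.8, 209.9, 193.0]
eef_rot: [-179.9, 0.1, 84.1]
ft_force: [0.3, -0.4, 0.5]
finger_gap: 39.4
```

```bash
python3 - <<'E'
from workcell import *
s=get_state();print(s["clock"],s["joint_positions"],s["ee_pos"],s["eef_rot"],s["ft_force"])
import cv2
for n in ["wrist","scene"]:
    c=camera(n); cv2.imwrite(f"pics/{n}1.png",c["image"][:,:,::-1])
E
```

```text
3.65 [ -1.37097966  44.06953152 -35.43456964  97.55291369  32.22457534
  49.10875729 -56.85863273] [598.81267403 209.86274322 192.9813295 ] [-1.79883231e+02  6.89031859e-02  8.40735242e+01] [ 0.26497694 -0.40670672  0.53506089]
```

View pics/wrist1.png

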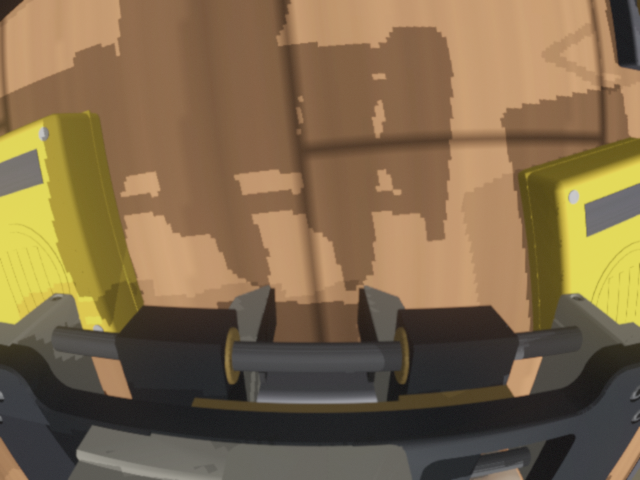

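View pics/scene1.png

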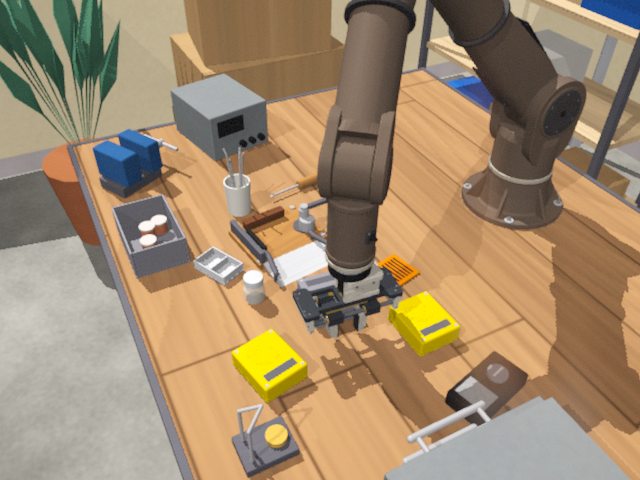

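Request:
arm_command --pt "-0.008 0 0" --pt "-0.008 0 0" --pt "-0.006 0 0" --pt "-0.005 0 0" --pt "-0.006 0 0" --pt "-0.006 0 0" --pt "-0.006 0 0" --pt "-0.006 0 0" --pt "-0.006 0 0" --pt "-0.006 0 0" --pt "-0.006 0 0" --pt "-0.006 0 0" --spin '[0, 0, 0, 0, 0, 0, 0, 0, 0, 0, 0, 0]'

```text
clock: 4.75
ee_pos: [591.4, 135.7, 195.0]
eef_rot: [180.0, -0.1, 84.1]
ft_force: [0.5, 5.5, 4.2]
finger_gap: 39.5
```

```bash
cat > look.py <<'E'
import sys
from workcell import *
from h import *
J=np.array([ 596.8, -105.65 , -1.4288])
k=sys.argv[1]
s=get_state();print(s["clock"],s["joint_positions"].round(1),s["ee_pos"].round(1),s["eef_rot"].round(2),s["ft_force"].round(1))
print("tool in jig",inv(J,s["ee_pos"]).round(1),"yaw rel",round(s["eef_rot"][2]-98.14,2))
for n in sys.argv[2:]:
    c=camera(n); np.savez(f"{n}{k}.npz",**c)
    im=c["image"][:,:,::-1]
    if n=="scene": im=cv2.resize(im[165:335,200:400],None,fx=3.5,fy=3.5,interpolation=cv2.INTER_CUBIC)
    if n=="side": im=cv2.resize(im[160:320,240:440],None,fx=3.5,fy=3.5,interpolation=cv2.INTER_CUBIC)
    cv2.imwrite(f"pics/{n}{k}.png",im)
E
python3 look.py 2 side scene
```

```text
4.75 [  5.9  42.1 -35.9 101.8  32.6  46.9 -51.8] [591.4 135.7 195. ] [ 1.7998e+02 -6.0000e-02  8.4120e+01] [0.5 5.5 4.2]
tool in jig [[-239.7   28.8  195. ]] yaw rel -14.02
```

View pics/side2.png

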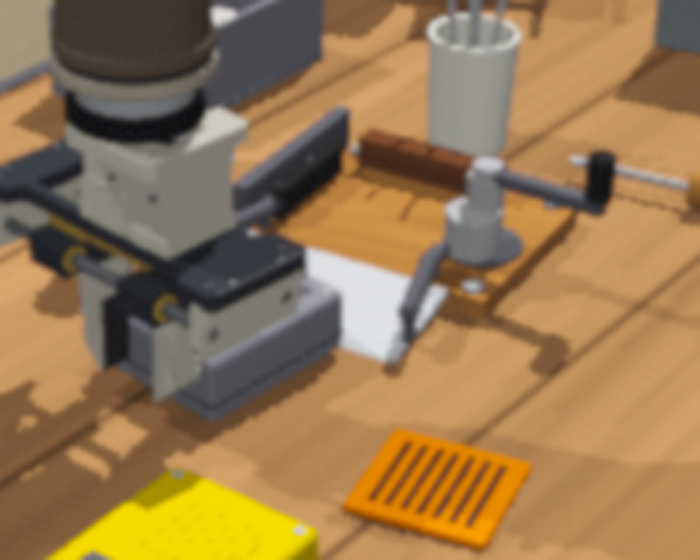

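View pics/scene2.png

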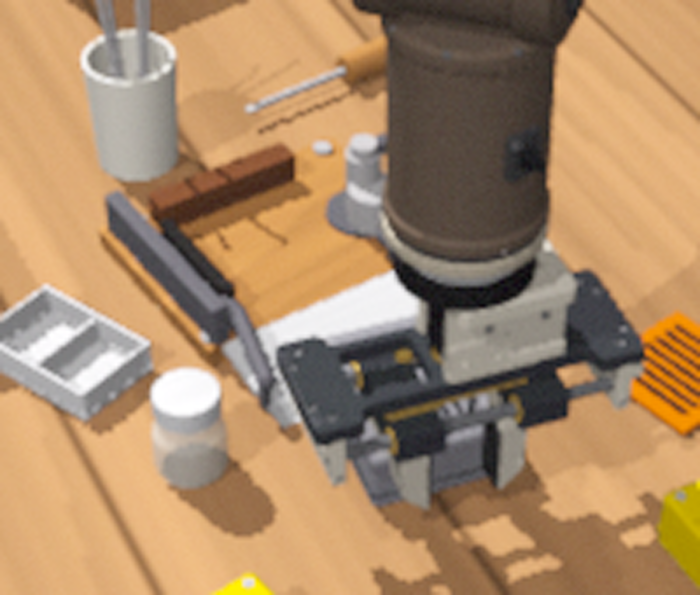

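Request:
arm_command --pt "-0.006 -0.0015 0" --pt "-0.006 -0.0015 0" --pt "-0.006 -0.0015 0" --pt "-0.006 -0.0015 0" --pt "-0.006 -0.0015 0" --pt "-0.006 -0.0015 0" --pt "-0.006 -0.0015 0" --pt "-0.006 -0.0018 0" --pt "-0.006 -0.0018 0" --pt "-0.006 -0.0018 0" --pt "-0.006 -0.0018 0" --pt "-0.006 -0.0018 0" --spin '[-1.2, -1.2, -1.2, -1.2, -1.2, -1.2, -1.2, -1.2, -1.2, -1.2, -1.2, -1]'

```text
clock: 5.85
ee_pos: [572.7, 62.6, 194.6]
eef_rot: [-180.0, 0.0, 98.4]
ft_force: [-0.8, 2.0, -2.2]
finger_gap: 39.4
```

```bash
python3 look.py 3 side scene
```

```text
5.85 [ 15.5  41.2 -39.8 106.1  35.9  46.  -34.9] [572.7  62.6 194.6] [-1.7998e+02  2.0000e-02  9.8380e+01] [-0.8  2.  -2.2]
tool in jig [[-1.700e+02 -1.000e-01  1.946e+02]] yaw rel 0.24
```

View pics/side3.png

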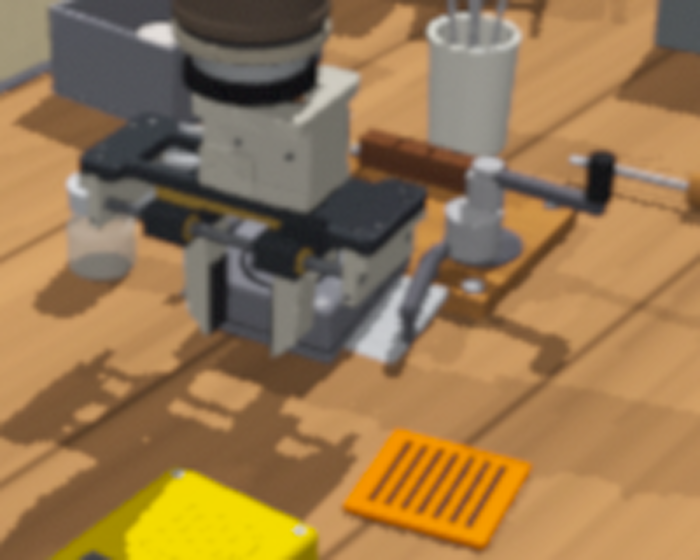

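View pics/scene3.png

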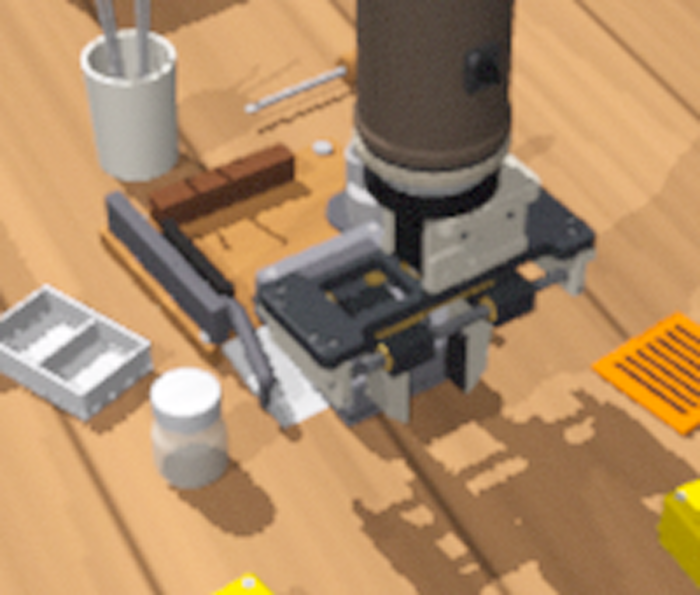

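```bash
python3 - <<'E'
from h import *
J=np.array([ 596.8, -105.65 , -1.4288])
S=dict(np.load("scene3.npz"));D=dict(np.load("side3.npz"))
for y in(-46,0,46): print(y,(proj(S,T(J,[-160.5,y,0]))-[200,165])*3.5,(proj(D,T(J,[-160.5,y,0]))-[240,160])*3.5)
for n,c,sl in (("scene",S,(slice(225,295),slice(270,350))),("side",D,(slice(215,270),slice(285,370)))):
  cv2.imwrite(f"pics/{n}_h3.png",cv2.resize(c["image"][sl][:,:,::-1],None,fx=8,fy=8,interpolation=cv2.INTER_CUBIC))
E
```

```text
-46 [[476.44020546 377.00359027]] [[321.98917101 372.7417894 ]]
0 [[415.96162276 406.38676663]] [[254.22372002 350.50920708]]
46 [[353.4551921  436.75516142]] [[188.73240971 329.02272796]]
```

View pics/scene_h3.png

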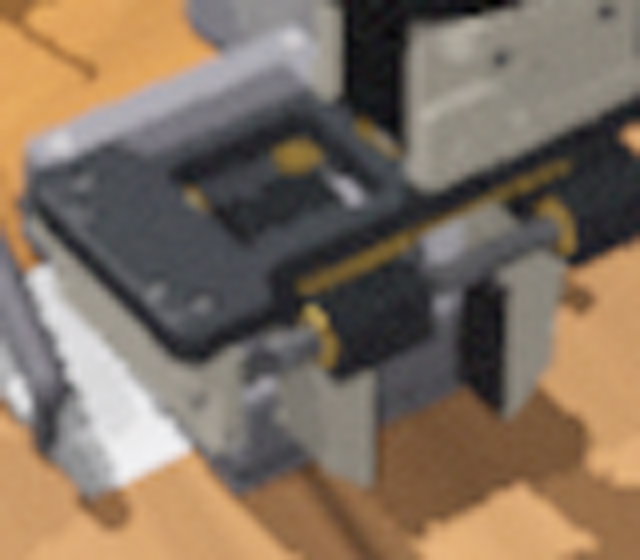

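View pics/side_h3.png

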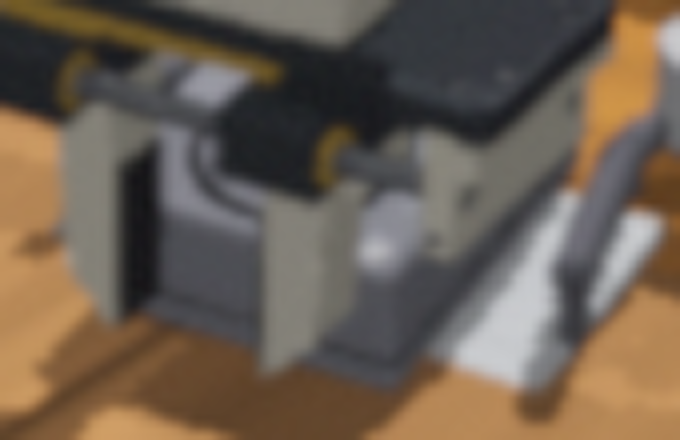

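```bash
python3 - <<'E'
from h import *
J=np.array([ 596.8, -105.65 , -1.4288])
S=dict(np.load("scene3.npz"));D=dict(np.load("side3.npz"))
print(inv(J,ray(S,(299.,285.9),0)),inv(J,ray(D,(333.4,263.1),0)))
E
```

```text
[[-148.4768252    42.97375641    0.        ]] [[-147.83295436  -42.26033486    0.        ]]
```

Request:
arm_command --pt "-0.006 0 0" --pt "-0.006 0 0" --pt "-0.006 0 -0.001" --pt "-0.006 0 -0.001" --pt "-0.006 0 -0.001" --pt "-0.006 0 -0.0015" --pt "-0.006 0 -0.0015" --pt "-0.006 0 -0.0015" --pt "-0.006 0 -0.0015" --pt "-0.006 0 -0.0015" --pt "-0.006 0 -0.0015" --pt "-0.006 0 -0.0015" --spin '[0.2, 0, 0, 0, 0, 0, 0, 0, 0, 0, 0, 0]'

```text
clock: 6.95
ee_pos: [583.2, -8.7, 208.5]
eef_rot: [180.0, 0.0, 98.1]
ft_force: [-1.0, 3.0, 0.1]
finger_gap: 39.6
```

```bash
python3 look.py 4 side scene
```

```text
6.95 [ 23.   40.7 -40.6 104.6  35.   47.9 -27. ] [583.2  -8.7 208.5] [1.7999e+02 3.0000e-02 9.8060e+01] [-1.   3.   0.1]
tool in jig [[-9.790e+01  2.000e-01  2.085e+02]] yaw rel -0.08
```

View pics/side4.png

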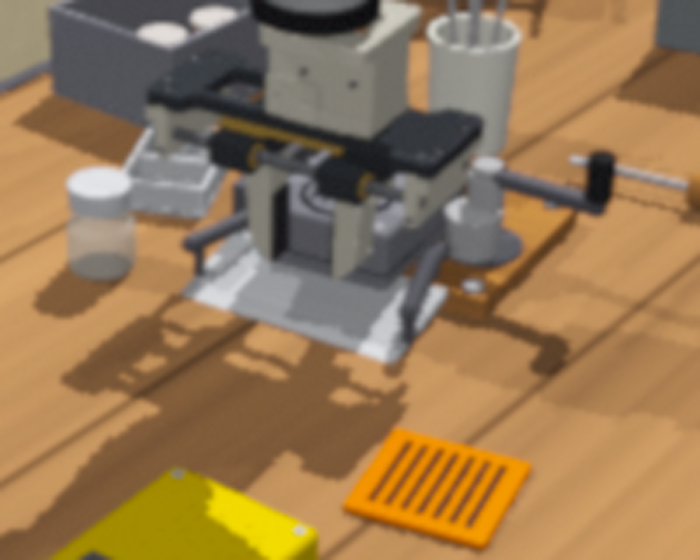

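View pics/scene4.png

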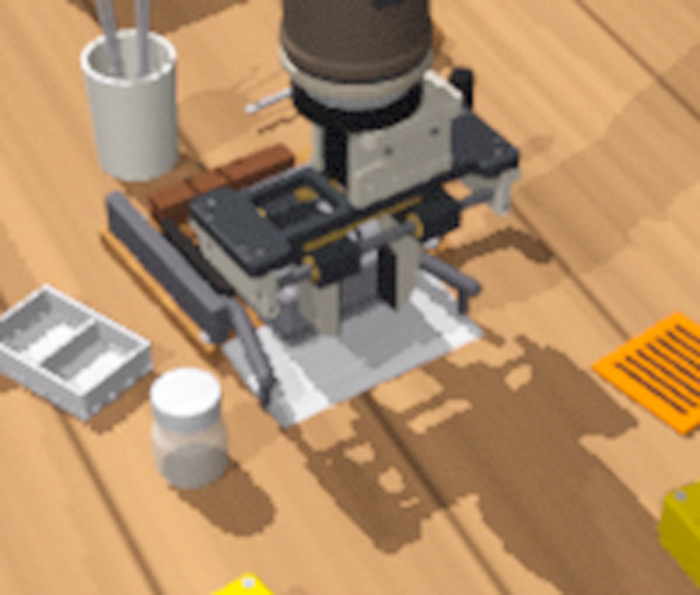

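Request:
arm_command --pt "-0.004 0 0" --pt "-0.004 0 0" --pt "-0.004 0 0" --pt "-0.003 0 0" --pt "-0.002 0 0" --pt "-0.002 0 0" --pt "-0.002 0 0" --spin '[0, 0, 0, 0, 0, 0, 0]'

```text
clock: 7.63
ee_pos: [586.1, -28.4, 208.4]
eef_rot: [180.0, -0.0, 98.1]
ft_force: [-0.0, 4.2, 4.0]
finger_gap: 39.4
```

Request:
arm_command --pt "-0.002 0 0" --pt "-0.002 0 0" --pt "-0.002 0 0" --spin '[0, 0, 0]'

```text
clock: 7.88
ee_pos: [586.9, -34.2, 208.4]
eef_rot: [180.0, -0.0, 98.1]
ft_force: [-0.6, 4.9, 4.9]
finger_gap: 39.3
```

```bash
python3 look.py 5 side scene
```

```text
7.8833 [ 25.5  41.1 -40.7 103.9  35.   48.3 -24.3] [586.9 -34.2 208.4] [ 1.7998e+02 -3.0000e-02  9.8100e+01] [-0.6  4.9  4.9]
tool in jig [[-72.1   0.3 208.4]] yaw rel -0.04
```

View pics/side5.png

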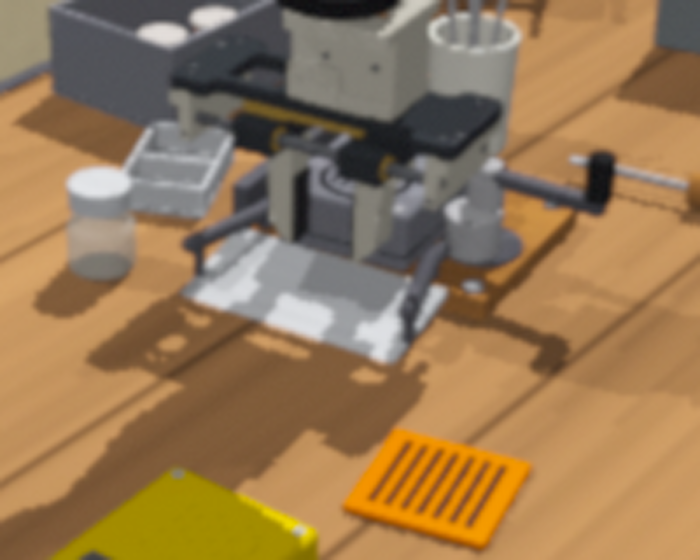

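View pics/scene5.png

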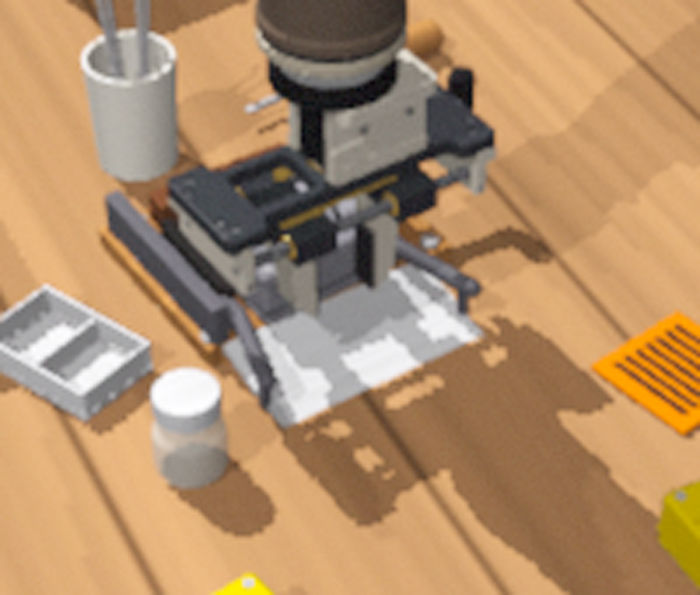

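Request:
arm_command --pt "-0.002 0 0" --pt "-0.002 0 0" --spin '[0, 0]'

```text
clock: 8.15
ee_pos: [587.3, -38.3, 208.2]
eef_rot: [-180.0, -0.0, 98.1]
ft_force: [-0.4, 5.1, 4.5]
finger_gap: 39.3
```

Request:
arm_command --pt "-0.0015 0 0" --pt "-0.0015 0 0" --spin '[0, 0]'

```text
clock: 8.32
ee_pos: [587.8, -41.6, 208.2]
eef_rot: [-180.0, -0.0, 98.1]
ft_force: [-0.4, 4.5, 3.0]
finger_gap: 39.4
```

Request:
arm_command --pt "-0.001 0 0" --pt "-0.001 0 0" --spin '[0, 0]'

```text
clock: 8.48
ee_pos: [587.9, -42.7, 208.2]
eef_rot: [180.0, -0.1, 98.1]
ft_force: [-1.2, 9.7, 4.0]
finger_gap: 39.4
```

Request:
arm_command --pt "-0.001 0 0" --pt "-0.001 0 0" --spin '[0, 0]'

```text
clock: 8.65
ee_pos: [588.0, -43.2, 208.3]
eef_rot: [180.0, -0.2, 98.2]
ft_force: [-2.1, 14.6, 3.4]
finger_gap: 39.3
```

Request:
arm_command --pt "-0.001 0 0" --pt "0 0 0" --pt "0 0 0" --spin '[0, 0, 0]'

```text
clock: 8.9
ee_pos: [588.2, -43.3, 208.3]
eef_rot: [180.0, -0.3, 98.2]
ft_force: [-1.9, 14.6, 3.0]
finger_gap: 39.8
```

Request:
arm_command --pt "0.006 0 0" --pt "0.012 0 0" --pt "0.02 0 0" --pt "0.02 0 -0.01" --pt "0.01 0 -0.03" --pt "0 0 -0.035" --pt "0 0 -0.03" --pt "0 0 -0.01" --spin '[0, 0, 0, 0, 0, 0, 0, 0]'

```text
clock: 9.57
ee_pos: [579.7, 21.6, 327.3]
eef_rot: [179.7, 0.1, 98.1]
ft_force: [1.6, -0.1, -0.1]
finger_gap: 39.3
```

```bash
python3 look.py 6 side scene
```

```text
9.5667 [ 24.2  32.6 -46.3  99.3  27.   59.5 -23.5] [579.7  21.6 327.3] [1.7974e+02 8.0000e-02 9.8080e+01] [ 1.6 -0.1 -0.1]
tool in jig [[-128.4    1.1  327.3]] yaw rel -0.06
```

View pics/side6.png

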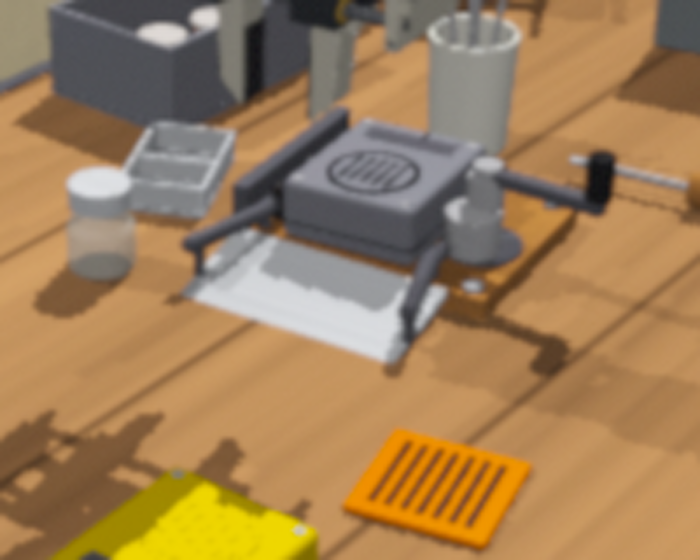

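View pics/scene6.png

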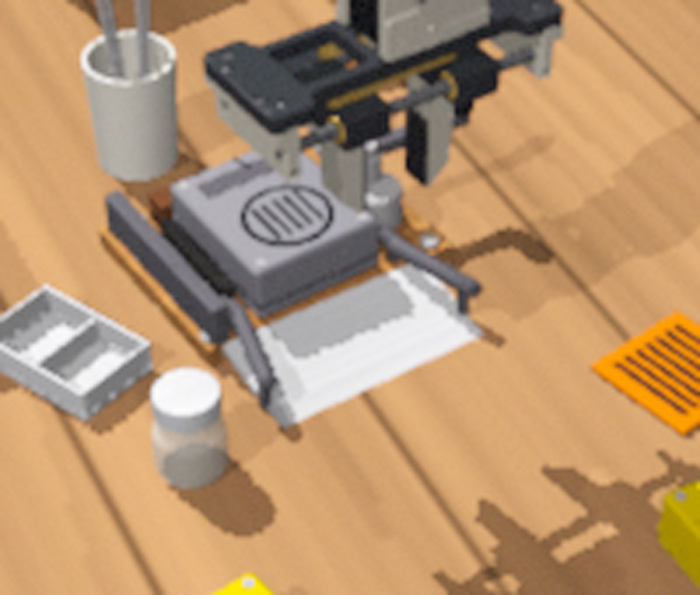

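```bash
cat > mv.py <<'E'
import sys
from workcell import *
from h import *
J=np.array([ 596.8, -105.65 , -1.4288])
def d(tj):
    s=get_state();w=T(J,[tj])[0];dw=w-s["ee_pos"];y=np.radians(s["eef_rot"][2])
    print("target",w.round(1),"tool delta",(dw@[np.cos(y),np.sin(y),0]).round(1),(dw@[np.sin(y),-np.cos(y),0]).round(1),-dw[2].round(1))
d([float(v) for v in sys.argv[1:4]])
E
python3 mv.py -7.5 -144.6 327
```

```text
target [ 452.6 -118.7  327. ] tool delta -120.4 -145.1 -1.8
```

Request:
arm_command --pt "-0.02 -0.024 0" --pt "-0.02 -0.024 0" --pt "-0.02 -0.024 0" --pt "-0.02 -0.024 0" --pt "-0.02 -0.024 0" --pt "-0.02 -0.025 0" --pt "0 0 0" --pt "0 0 0" --pt "0 0 0" --pt "0 0 0" --pt "0 0 0" --pt "0 0 0" --spin '[0, 0, 0, 0, 0, 0, -7, -7, -7, -7, -7, -7]' --gripper 0.4

```text
clock: 10.67
ee_pos: [451.4, -118.9, 321.7]
eef_rot: [-179.9, -0.1, 140.4]
ft_force: [0.7, -0.0, 0.2]
finger_gap: 36.7
```

Request:
arm_command --pt "0 0 0" --pt "0 0 0" --pt "0 0 0" --pt "0 0 0" --pt "0 0 0" --pt "0 0 0" --pt "0 0 0" --spin '[-7, -7, -7, -7, -7, -7, 0]'

```text
clock: 11.25
ee_pos: [451.5, -118.9, 321.6]
eef_rot: [180.0, -0.1, -177.6]
ft_force: [-0.7, -0.1, -1.3]
finger_gap: 36.3
```

```bash
python3 look.py 7 side scene wrist; python3 mv.py -7.5 -144.6 258
```

```text
11.25 [ 58.6  32.5 -69.3 113.8  35.8  59.2  64.8] [ 451.5 -118.9  321.6] [ 1.7996e+02 -1.5000e-01 -1.7764e+02] [-0.7 -0.1 -1.3]
tool in jig [[  -7.5 -145.7  321.6]] yaw rel -275.78
target [ 452.6 -118.7  258. ] tool delta -0.7 -0.2 64.4
```

View pics/side7.png

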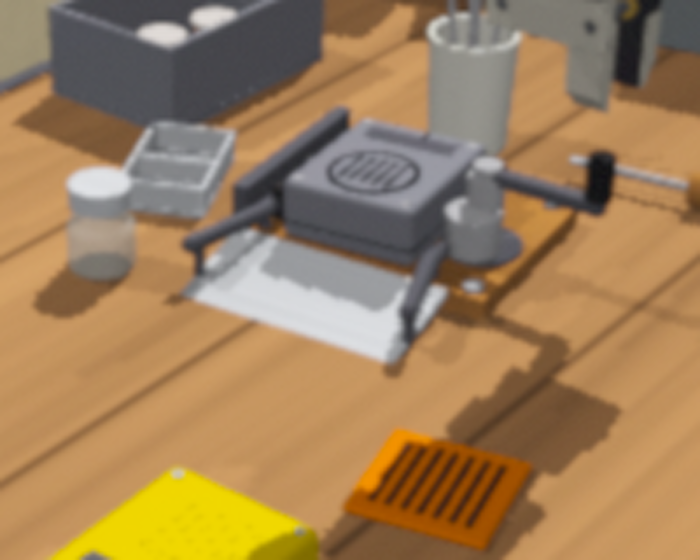

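View pics/scene7.png

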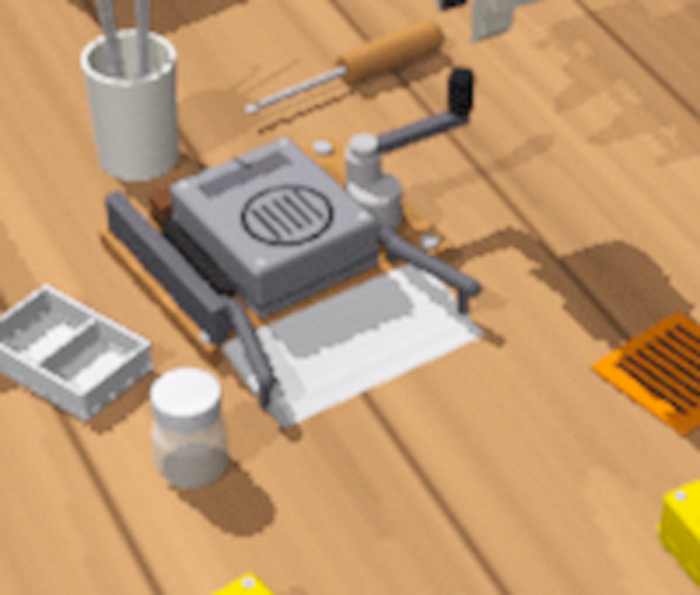

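View pics/wrist7.png

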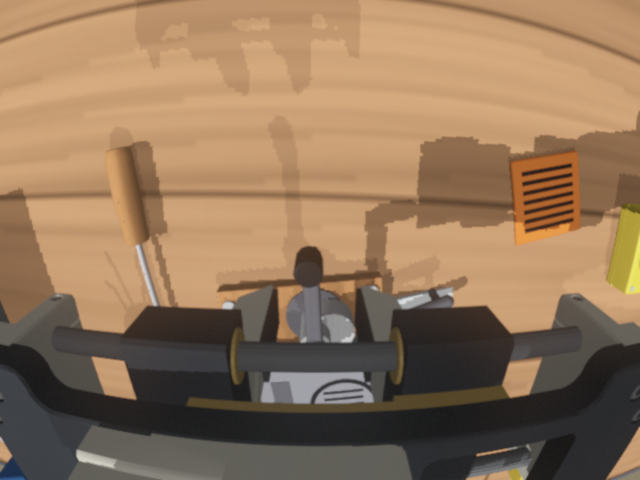

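```bash
cat > fe.py <<'E'
from h import *
def fproj(c,P):
    P=np.atleast_2d(P).astype(float);q=P@c["world_to_cam"][:3,:3].T+c["world_to_cam"][:3,3]
    th=np.arctan2(np.hypot(q[:,0],q[:,1]),q[:,2]);ph=np.arctan2(q[:,1],q[:,0])
    return np.c_[np.cos(ph),np.sin(ph)]*(th*c["mtx"][0,0])[:,None]+c["mtx"][:2,2]
def fray(c,uv,z):
    v=np.array(uv)-c["mtx"][:2,2];r=np.hypot(*v);th=r/c["mtx"][0,0]
    R=c["world_to_cam"][:3,:3];o=-R.T@c["world_to_cam"][:3,3]
    d=R.T@np.r_[v/r*np.sin(th),np.cos(th)];return o+d*(z-o[2])/d[2]
E
python3 - <<'E'
from fe import *
J=np.array([ 596.8, -105.65 , -1.4288])
c=dict(np.load("wrist7.npz"))
a=c["image"][220:360,240:400][:,:,::-1];cv2.imwrite("pics/w7c.png",cv2.resize(a,None,fx=5,fy=4.2,interpolation=cv2.INTER_CUBIC))
p=T(J,[(0,-70,80),(-7.5,-144.6,102),(-7.5,-144.6,72)]);print(fproj(c,p))
E
```

```text
[[316.62613884 356.36128349]
 [315.28005255 273.17935193]
 [315.47355562 255.62477311]]
```

View pics/w7c.png

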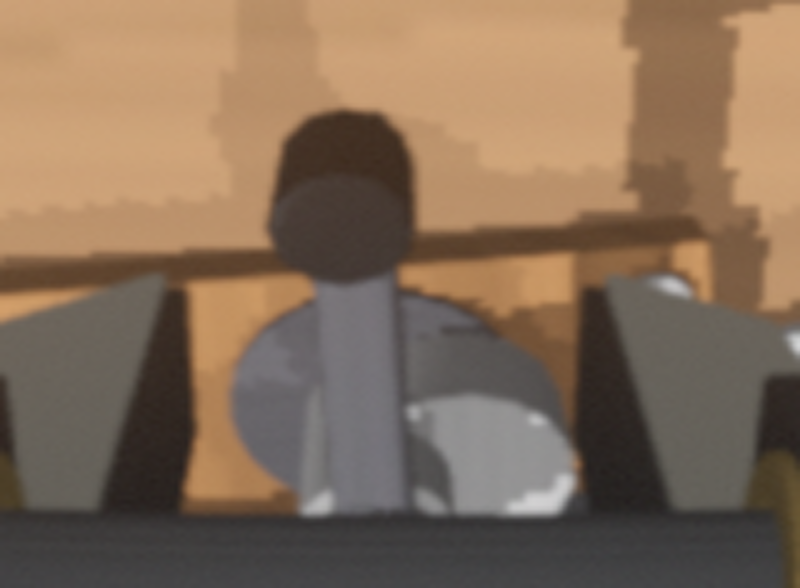

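```bash
python3 - <<'E'
from fe import *
J=np.array([ 596.8, -105.65 , -1.4288])
c=dict(np.load("wrist7.npz"))
p=fray(c,(308.7,273.3),102);q=inv(J,p)[0];print(p,q,np.arctan2(-q[0],-(q[1]+70)))
E
python3 mv.py -4 -144.6 320
```

```text
[ 452.79594256 -122.52858047  102.        ] [  -3.67069578 -144.94337181  102.        ] 0.048940481008834705
target [ 453.1 -122.2  320. ] tool delta -1.1 -3.7 2.4
```

Request:
arm_command --pt "-0.001 -0.0035 0.005" --pt "0 0 0.01" --pt "0 0 0.012" --pt "0 0 0.012" --pt "0 0 0.01" --pt "0 0 0.008" --pt "0 0 0.005" --pt "0 0 0" --spin '[0, 0, 0, 0, 0, 0, 0, 0]'

```text
clock: 12.07
ee_pos: [453.0, -121.6, 260.0]
eef_rot: [180.0, -0.1, -177.9]
ft_force: [-0.4, 0.5, 0.4]
finger_gap: 36.7
```

```bash
python3 look.py 8 side scene
```

```text
12.0667 [ 54.3  36.8 -63.8 117.3  42.2  53.   59.4] [ 453.  -121.6  260. ] [ 1.7997e+02 -9.0000e-02 -1.7790e+02] [-0.4  0.5  0.4]
tool in jig [[  -4.5 -144.6  260. ]] yaw rel -276.04
```

View pics/side8.png

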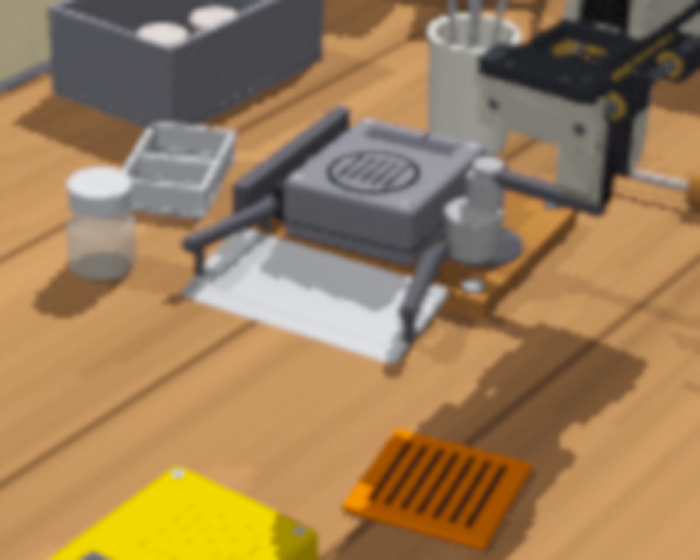

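View pics/scene8.png

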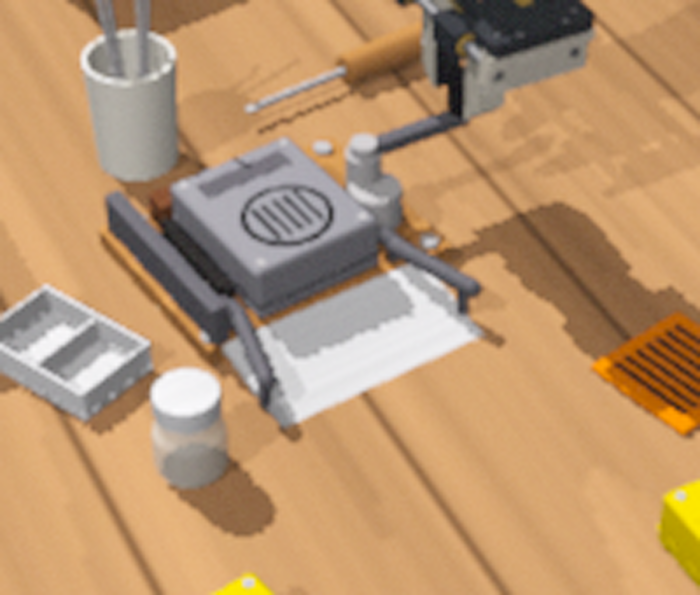

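Request:
arm_command --pt "0 0 0" --pt "0 0 0" --pt "0 0 0" --pt "0 0 0" --spin '[-2.6, 0, 0, 0]' --gripper 0.26

```text
clock: 12.5
ee_pos: [453.5, -121.7, 261.5]
eef_rot: [-180.0, 0.0, -175.4]
ft_force: [0.2, 0.3, -0.1]
finger_gap: 24.0
```

Request:
arm_command --pt "-0.0001 0.0039 0" --pt "-0.0001 0.0039 0" --pt "-0.0003 0.0065 0" --pt "-0.0003 0.0065 0" --pt "-0.0003 0.0065 0" --pt "-0.0003 0.0065 0" --spin '[3, 3, 5, 5, 5, 5]'

```text
clock: 13.0
ee_pos: [458.4, -88.7, 261.4]
eef_rot: [-180.0, 0.0, 158.3]
ft_force: [1.4, -2.3, -0.6]
finger_gap: 23.9
```

```bash
python3 look.py 9 side scene
```

```text
13.0 [ 47.1  33.3 -58.  117.7  37.7  49.7  35.7] [458.4 -88.7 261.4] [-1.7996e+02  4.0000e-02  1.5834e+02] [ 1.4 -2.3 -0.6]
tool in jig [[ -36.4 -134.6  261.4]] yaw rel 60.2
```

View pics/scene9.png

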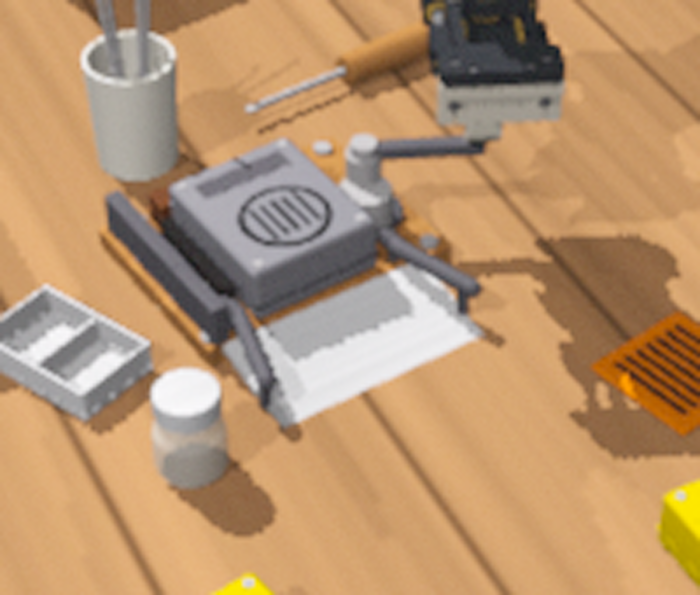

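Request:
arm_command --pt "-0.0003 0.0065 0" --pt "-0.0003 0.0065 0" --pt "-0.0003 0.0065 0" --pt "-0.0003 0.0065 0" --pt "-0.0003 0.0065 0" --pt "-0.0003 0.0065 0" --pt "-0.0003 0.0065 0" --pt "-0.0003 0.0065 0" --pt "-0.0003 0.0065 0" --spin '[5, 5, 5, 5, 5, 5, 5, 5, 5]'

```text
clock: 13.85
ee_pos: [497.5, -48.3, 261.0]
eef_rot: [-179.9, 0.0, 113.6]
ft_force: [-3.5, -2.8, 3.3]
finger_gap: 23.9
```

```bash
python3 look.py 10 side scene
```

```text
13.85 [ 33.   31.1 -45.5 113.9  30.1  47.5  -6. ] [497.5 -48.3 261. ] [-1.7986e+02  4.0000e-02  1.1356e+02] [-3.5 -2.8  3.3]
tool in jig [[-70.9 -90.2 261. ]] yaw rel 15.42
```

View pics/scene10.png

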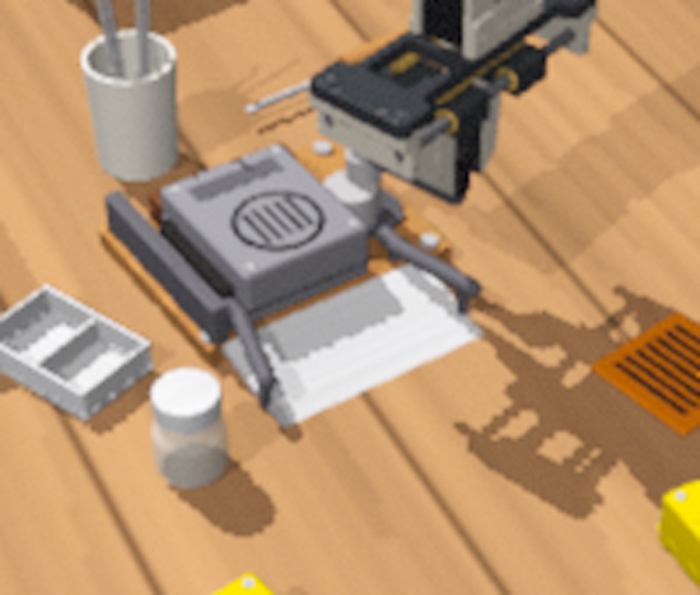

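Request:
arm_command --pt "-0.0001 0.0052 0" --pt "-0.0001 0.0052 0" --pt "-0.0001 0.0052 0" --pt "-0.0001 0.0039 0" --pt "0 0.0026 0" --spin '[4, 4, 4, 3, 2]'

```text
clock: 14.37
ee_pos: [518.2, -42.1, 260.8]
eef_rot: [-179.8, 0.0, 96.8]
ft_force: [-3.9, -2.8, 3.2]
finger_gap: 24.2
```

Request:
arm_command --pt "0 0.001 0" --pt "0 0.001 0" --pt "0 0 0" --spin '[0, 0, 0]'

```text
clock: 14.62
ee_pos: [520.4, -41.6, 260.9]
eef_rot: [-179.9, 0.0, 96.9]
ft_force: [-5.4, -2.2, 0.8]
finger_gap: 24.1
```

```bash
python3 look.py 11 side scene
```

```text
14.6167 [ 28.4  31.4 -40.7 111.1  27.5  47.6 -20.4] [520.4 -41.6 260.9] [-1.799e+02  1.000e-02  9.688e+01] [-5.4 -2.2  0.8]
tool in jig [[-74.2 -66.6 260.9]] yaw rel -1.26
```

View pics/side11.png

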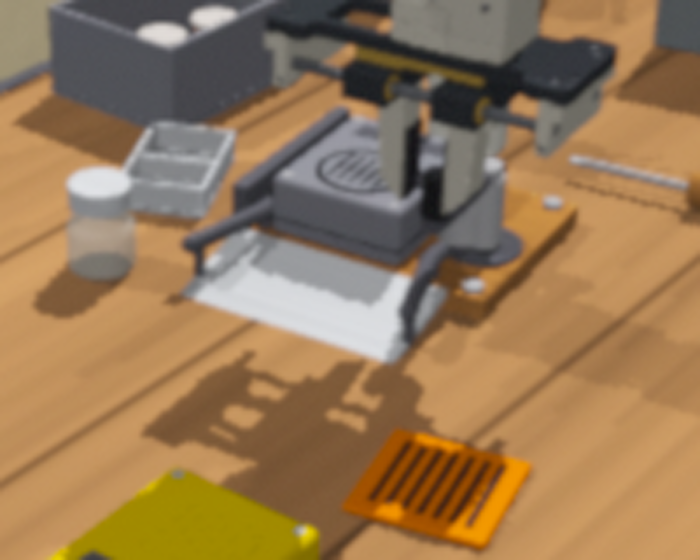

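Request:
arm_command --pt "0 0.001 0" --pt "0 0.001 0" --spin '[0, 0]'

```text
clock: 14.88
ee_pos: [522.4, -41.1, 260.9]
eef_rot: [-179.9, -0.0, 96.8]
ft_force: [-4.4, -1.1, 0.1]
finger_gap: 24.0
```

Request:
arm_command --pt "0 0.001 0" --pt "0 0.001 0" --spin '[0, 0]'

```text
clock: 15.05
ee_pos: [524.0, -40.8, 260.8]
eef_rot: [-179.8, 0.0, 96.7]
ft_force: [-11.2, -1.0, 6.2]
finger_gap: 23.9
```

Request:
arm_command --pt "0 0.001 0" --pt "0 0.001 0" --spin '[0, 0]'

```text
clock: 15.22
ee_pos: [524.7, -40.6, 260.6]
eef_rot: [-179.6, 0.0, 96.7]
ft_force: [-18.6, -2.0, 12.8]
finger_gap: 23.8
```

Request:
arm_command --pt "0 -0.002 0" --pt "0 -0.002 0" --pt "0 -0.001 0" --pt "0 0 0" --pt "0 0 0" --spin '[0, 0, 0, 0, 0]' --gripper 0.36

```text
clock: 15.63
ee_pos: [522.5, -40.9, 261.5]
eef_rot: [179.9, -0.0, 96.7]
ft_force: [0.2, 0.5, -0.1]
finger_gap: 33.2
```

Request:
arm_command --pt "0 0 -0.005" --pt "0 0 -0.01" --pt "0 0 -0.015" --pt "0 0 -0.025" --pt "0 0 -0.03" --pt "0.03 0 -0.03" --pt "0.04 0 0" --pt "0.04 0 0" --pt "0.04 0 0" --pt "0.03 0 0" --pt "0 0 0" --spin '[0, 0, 0, 0, 0, 0, 0, 0, 0, 0, 0]'

```text
clock: 16.55
ee_pos: [499.3, 144.4, 377.7]
eef_rot: [179.8, -0.2, 97.2]
ft_force: [0.1, 0.7, 0.4]
finger_gap: 32.8
```

```bash
python3 look.py 12 side scene wrist
```

```text
16.55 [ 13.9  23.8 -47.8 104.   19.8  60.7 -34. ] [499.3 144.4 377.7] [179.85  -0.25  97.21] [0.1 0.7 0.4]
tool in jig [[-261.3  -61.1  377.7]] yaw rel -0.93
```

View pics/side12.png

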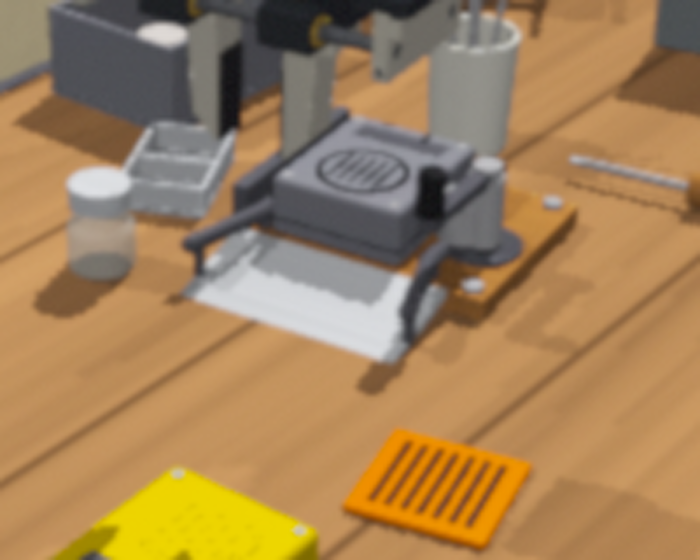

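View pics/scene12.png

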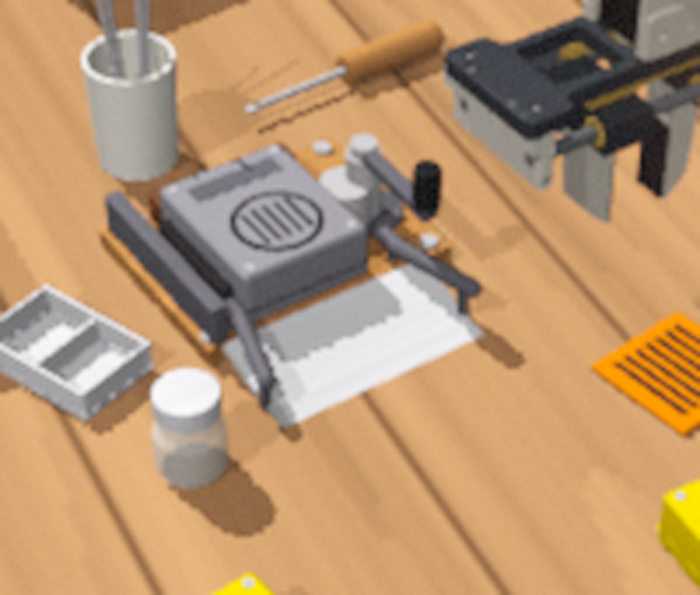

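```bash
python3 - <<'E'
from h import *
J=np.array([ 596.8, -105.65 , -1.4288])
S=dict(np.load("scene12.npz"));D=dict(np.load("side12.npz"))
for n,c,o,kz in(("scene",S,(200,165),(426,188)),("side",D,(240,160),(431,192))):
  k=inv(J,ray(c,np.array(kz)/3.5+o,87))[0];print(n,"knob",k.round(1),np.arctan2(-k[0],-(k[1]+70)))
  im=c["image"][:,:,::-1].copy()
  P=[(x,8+y,z) for x in(-55,55) for y in(-46,46) for z in(15,55)]
  for u in proj(c,T(J,P)): cv2.circle(im,tuple(np.round(u*16).astype(int)),12,(0,0,255),-1,shift=4)
  a=im[195:255,235:320] if n=="scene" else im[185:245,305:400]
  cv2.imwrite(f"pics/{n}_12c.png",cv2.resize(a,None,fx=8,fy=8,interpolation=cv2.INTER_NEAREST))
E
```

```text
scene knob [-77.8 -65.   87. ] 1.6351893223914271
side knob [-74.8 -69.2  87. ] 1.5810999378851789
```

View pics/scene_12c.png

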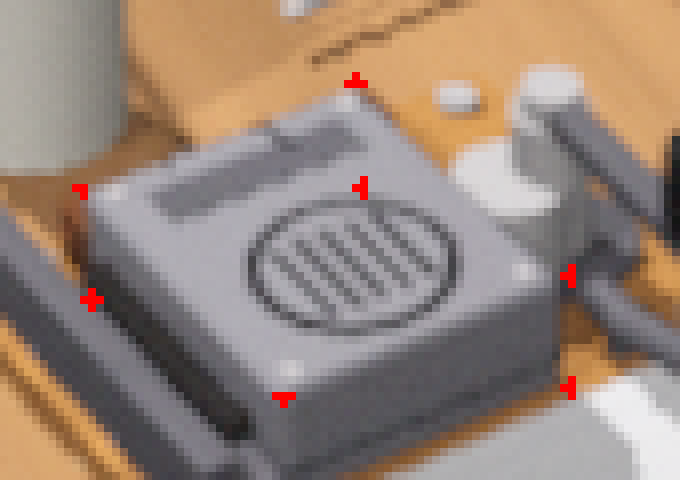

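View pics/side_12c.png

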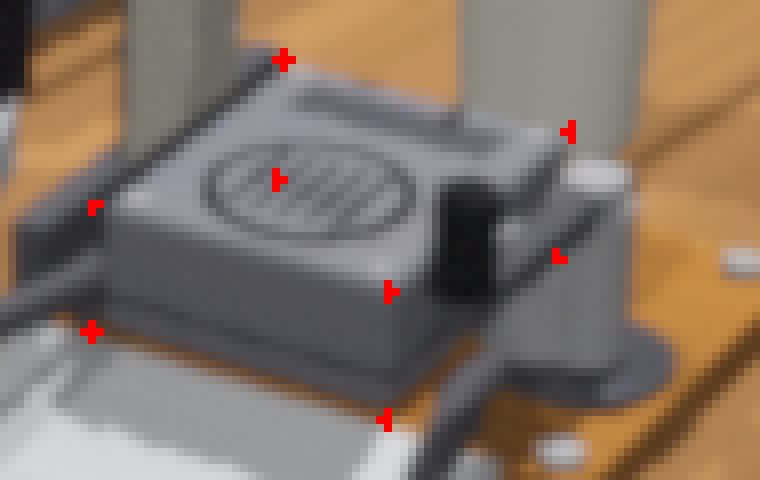

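View pics/wrist12.png

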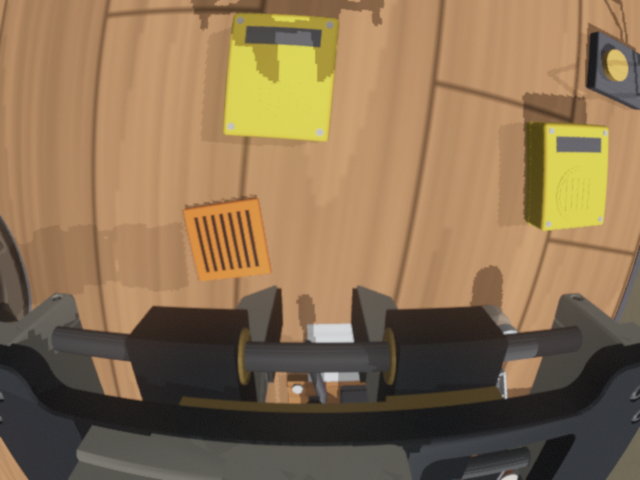

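```bash
python3 - <<'E'
from workcell import *
print(finish_job())
E
```

```text
the job is handed in; nothing more can be done
None
```

I slid the grey housing up the ramp and onto the board with two fingertips, without lifting it, until it met the end stop. I then turned the clamp lever clockwise to its stop, let go and backed the arm away. I handed the job in at about 16.7 s.

**Housing:** the push force rose stiffly to about 15 N at the stop. The tool position there put the housing within about 1.5 mm of home.

**Lever:** it met its stop at about 19 N. The cameras put its angle at 1.64 rad (scene) and 1.58 rad (side). They differ slightly because of the roughly 2 mm calibration error; the true stop is 1.6.

**Final pictures:**
- The housing sits against the pad, and its corners match the expected clamped pose to about 2–3 pixels (about 3 mm).
- I could not see the contact at the end stop directly, so that check rests on the push force and tool position.
- The bystanders in these views, including the yellow look-alikes, look unmoved. I did not measure them, and the multimeter was outside the last pictures I viewed.

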